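# Third hand: press the harmonica comb against the sprung fence

### The job

Pull the wooden push stick up out of its holder and, with the stick and not with your fingers, push the harmonica comb along the bed of the fixture until it lies flat against the sprung fence and the fence's needle stands over the green field of the scale. Keep pressing steadily with the needle in the green, never into the end of the red, so that I can screw the comb: finish while still holding the stick upright, clear of the bed, pressed against the comb. Leave the other things on the bench alone.

Things in the scene. Friction and masses are not known exactly. Their poses are not given: they have to be found in the camera images.
- stick: loose push stick, 118 mm long, 14 mm thick (its x) and 28 mm wide (its y), light wood with flat parallel sides, a 14 mm black rubber shoe at the foot and a rounded top; 35 to 70 g. Origin: centre of the foot's underside; z points up along the stick. At the start it stands in the holder with the foot 6 mm above the bench, its lowest 30 mm in the pocket and the other 88 mm above it; the pocket has 1.5 mm play each way. Either its broad or its narrow side may push the comb
- holder: dark wooden block 70 x 70 mm, 36 mm high, fixed to the bench, with an upright pocket for the stick in the middle of its top. Origin: centre of the underside; z up, x and y along the sides, parallel to the stick's x and y
- comb: loose harmonica comb (black body with light reed plates, 128 x 34 mm, 12 mm thick, 60 to 130 g) lying flat on the fixture's bed, its long side within 9 degrees of parallel to the fence and its middle 19 to 33 mm short of it. Its x axis runs along its length, its y axis stands upright. Origin: on the middle of the long edge nearest to the fence, at half thickness
- comb_center (a point): centre of the comb: 17 mm from the comb's origin, away from the fence; 18 mm above the bench. Push the middle of the long edge that faces away from the fence, a further 17 mm out
- fixture: assembly fixture fixed to the bench: plywood bed 185 x 186 mm whose top is 12 mm above the bench, with an aluminium back plate, the sprung fence in front of it and a scale rail beside the fence. x points from the open front edge of the bed (at x = -100 mm) square to the fence, the direction to press; y runs along the fence; z up. Origin: on the bench under the bed. The highest part is 42 mm above the bench
- fence_face (a point): middle of the fence's pressing face (124 mm long, from 13 to 37 mm above the bench), 19 mm above the bench; it moves with the fence. Axes parallel to the fixture's; at rest it lies 10 mm from the fixture's origin along the fixture's x
- fence (a joint): travel of the fence along the fixture's x, in m: 0 at rest, stop at 0.026. The spring pushes back with 0.4 N per mm of travel. A black needle behind the fence's +y end runs over the scale: white 0 to 8 mm, green 8 to 18 mm (3.2 to 7.2 N), red 18 to 26 mm
- oil_bottle: bystander: small white oil bottle with a red spout, 126 mm high, 36 mm across
- driver: bystander: screwdriver with a red handle, 167 mm long, lying
- cover_a: bystander: bright metal cover plate 103 x 30 x 10 mm
- cover_b: bystander: bright metal cover plate 103 x 30 x 10 mm
- driver_b: bystander: screwdriver with a blue handle, 202 mm long, lying
- pack: bystander: stack of blue sheet-metal blanks, 131 x 55 x 36 mm
There are look-alikes about, which are no part of the job. There is more than one size of the stick; the one meant has the size given above.

How it is judged:
By the outcome, as a careful person would: the job done as asked, in the order asked, and still so for the second after the job is handed in, while the arm keeps its last pose, push and grip.
It also fails if it takes over 38 s, if anything falls off the work surface, if the arm or the gripper's body presses on something with over 40 N, if the wrist force passes 120 N, or if a joint passes its speed limit or range.

### The arm

A 6-joint arm with a two-finger parallel gripper is mounted at the origin on the work surface; the furniture and walls round the work are solid. World frame = base frame: x ahead of the robot, y to its left, z up, the work surface at z = 0. Lengths are in m, angles in rad, forces in N, time in s.
With the tool pointing down it reaches from about 0.375 to 0.9 m from the base axis. Payload 3.1 kg.
Tool frame: the origin (TCP) lies midway between the tips of the shut fingers; the grasp point (between the pads) lies 19 mm behind it; y points along the fingers, x is the direction in which the jaws open and shut, and the axes are right-handed (so a half turn about y gives the same grasp; the last joint's range is limited). The gripper opens to 87 mm and grips with 3 to 60 N. Pads are 19 mm wide; open, the fingers measure 117 mm over their backs; the gripper's body (75 mm by 190 mm) begins 51 mm behind the grasp point.
Start: joints at [1.014, 0.527, 1.433, -0, 1.181, -0.178], TCP at [0.231, 0.581, 0.223] pointing down, gripper open.
Joint ranges: [-3.08, 3.08], [-0.75, 2.2], [0.22, 2.44], [-1.43, 4.57], [0, 2.65], [-2.85, 2.85]. Speed limits (rad/s): [2.79, 2.79, 3.14, 3.14, 3.14, 3.14].

### API

Orientations are given as a unit quaternion [x, y, z, w].
In Python, from rig import * gives the robot as it stands.
- The arm moves only by the tool jog_arm, never from a script. Its argument "series" is a list of rows, each a list of 7 numbers: the shift along the tool's x, y, z in mm, then the turn, a rotation vector about the tool's x, y, z in rad, then the gripper's target within -1 to 1 (shut at 1, half-way at 0, fully open at -1). A call has 1 to 20 rows; each row is the pose to reach, as a shift and turn from the pose commanded when the call began, along the tool's axes at that moment; what a row does not reach only later rows make up. A row lasts 1/8 s, in which the tool goes at most 62.5 mm and 10.7 degrees, less where a joint would pass 70% of its speed; a pose out of reach is approached as far as the arm can. A call with a gripper value outside its range is refused whole. The fingers move at their own pace and stop on an object; "grip_force" is the grip in N (left out, the last holds). Time passes only in rows, so rows that repeat a pose let the fingers close. It gives the time, the measured TCP pose, the force and the opening at its end, in the units of the state.
- get_obs(): the state, without advancing time (a new reading comes with each control period).
- camera(name): name is "scene" or "top" or "wrist"; returns a dict with "img" (384x512x3 uint8, red, green, blue), "depth" (384x512 float32, m along the optical axis (not along the pixel's ray), 0 where there is no reading), "camera_matrix" (3x3 intrinsics, pixels), "D" ([k1, k2, p1, p2, k3] as OpenCV has them; the pictures are not rectified), "rvec" (rotation vector, rad) and "tvec" (3), from world to camera coordinates, as OpenCV has them. Camera axes: x right, y down, z forward; pixel columns grow to the right and rows downward; lengths in m; the calibration is good to about 2 mm. A picture is of the moment at which its call begins.
- hand_in(): hands the job in, once; it reports no verdict.
The state is a dict: "time": time; "q": joint angles; "joint_velocities": joint speeds; "joint_torque": joint torques, N m; "position": TCP position; "tool_rot": TCP orientation; "ft_force": force on the tool from outside, world axes, zero at the start; "moment": the same for the moment, N m; "grip_width": finger opening in m.
Only numpy, scipy, OpenCV 4.12 (cv2) and the standard library are available. Lean on these libraries where they do the work, as an engineer would, in place of code of your own. Each camera call takes 0.05 s, during which the arm holds its last target.

## Working session

There is one attempt and no reset: what is moved stays moved. The work goes in short steps, Python scripts to look and compute and a tool call to move; the robot and the scene stay as the last step left them, time stands still between calls to the robot, and variables do not carry over. Pictures are saved under pics/ and viewed, and the job is handed in when it is done.

Besides the shell and the picture viewer there is one more tool, called after "Request:" as name([rows], argument=value, ...), one row to a line, values as JSON. jog_arm: Moves the arm, as the interface text tells. Its arguments: {"type":"object","properties":{"series":{"type":"array","items":{"type":"array","items":{"type":"number"}}},"grip_force":{"type":"number"}},"required":["series"]}

```bash
ls; mkdir -p pics
python3 - <<'E'
from rig import *
import cv2,pickle
o=get_obs(); print(o)
for n in ["scene","top","wrist"]:
    c=camera(n); pickle.dump(c,open(f'pics/{n}0.pkl','wb'))
    cv2.imwrite(f'pics/{n}0.png',cv2.resize(c['img'][:,:,::-1],(768,576),interpolation=cv2.INTER_CUBIC))
    print(n,c['camera_matrix'].tolist(),c['D'],c['rvec'],c['tvec'])
E
```

```text
pics
{'time': 0.0, 'q': array([ 1.01449122e+00,  5.28468329e-01,  1.43391771e+00, -4.37404155e-05,
        1.18138744e+00, -1.78468547e-01]), 'joint_velocities': array([ 0.00173911,  0.00205272,  0.0009902 ,  0.00090122, -0.00255745,
       -0.00018454]), 'joint_torque': array([-1.07447573e-03, -4.40042889e+01, -1.76591277e+01,  6.32334058e-02,
        5.83100086e-02, -1.60717468e-04]), 'position': array([0.23013695, 0.5802888 , 0.22156541]), 'tool_rot': array([ 0.58532466,  0.3965115 , -0.39790919, -0.58467252]), 'ft_force': array([-0.15614316, -0.24435719,  0.18262569]), 'moment': array([ 0.0128149 ,  0.04356835, -0.00383617]), 'grip_width': 0.08727910005931122}
scene [[388.4178331718918, 0.0, 253.8299519268352], [0.0, 388.4178331718918, 188.65622464644167], [0.0, 0.0, 1.0]] [-0.09389714  0.          0.          0.          0.        ] [ 2.04558431 -1.27830327  0.51825614] [-0.13901427  0.34957249  0.84593193]
top [[471.752391520148, 0.0, 253.20276238620445], [0.0, 471.752391520148, 188.7008842746148], [0.0, 0.0, 1.0]] [0.00882045 0.         0.         0.         0.        ] [ 2.13785142 -2.19965157  0.1240923 ] [0.12025969 0.4986055  1.29977475]
wrist [[323.0556086526321, 0.0, 260.40269263110866], [0.0, 323.0556086526321, 190.89688479424694], [0.0, 0.0, 1.0]] [0.01568611 0.         0.         0.         0.        ] [-2.41561985 -1.64084399 -0.20965216] [-0.62379636 -0.03160756  0.39259942]
```

View pics/scene0.png

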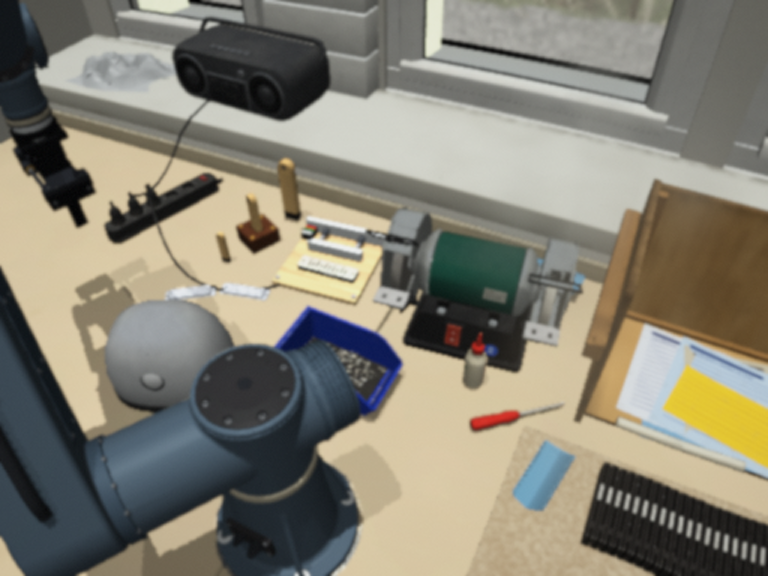

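View pics/top0.png

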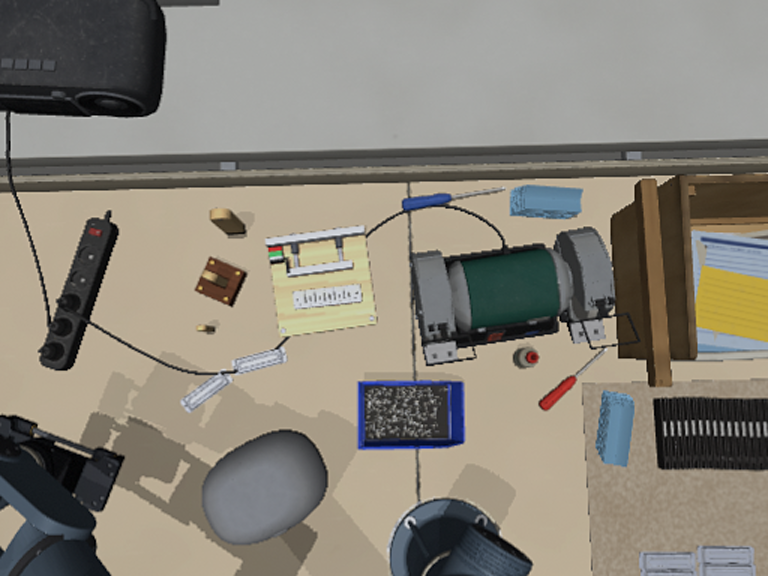

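View pics/wrist0.png

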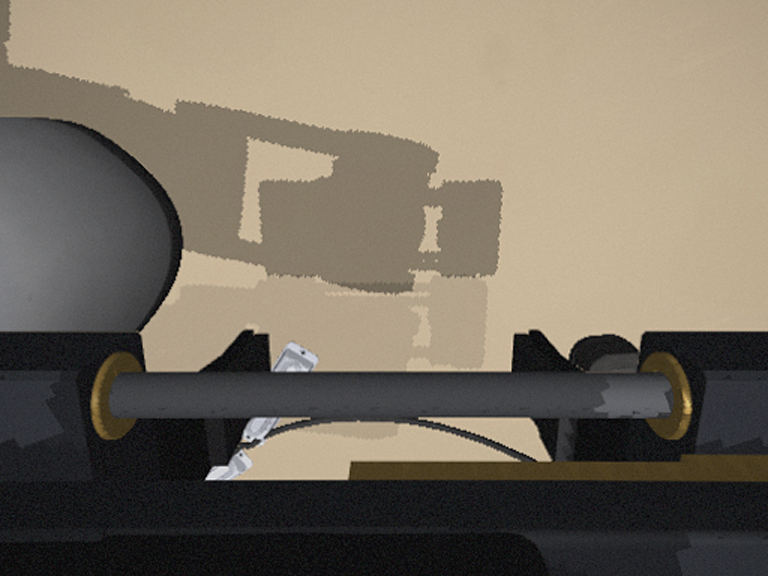

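The top view shows the holder and stick at about (220,280) in the 768-pixel picture, with the fixture at (322,280) and the comb at (328,297). Look-alike sticks stand at (227,220) and (205,328). Next I'll measure these from the top view.

```bash
cat > h.py <<'E'
import numpy as np,cv2,pickle
from scipy.spatial.transform import Rotation as Rn
def ray(c,uv):
    uv=np.atleast_2d(np.float64(uv))
    n=cv2.undistortPoints(uv[:,None],c['camera_matrix'],np.array(c['D'])).reshape(-1,2)
    R=cv2.Rodrigues(np.array(c['rvec']))[0]; o=-R.T@np.ravel(c['tvec'])
    return o,np.c_[n,np.ones(len(n))]@R   # d in world, scale 1 = depth 1
def onz(c,uv,z):
    o,d=ray(c,uv); return o+d*((z-o[2])/d[:,2])[:,None]
def cloud(c):
    h,w=c['depth'].shape; u,v=np.meshgrid(np.arange(w),np.arange(h))
    o,d=ray(c,np.c_[u.ravel(),v.ravel()]); return (o+d*c['depth'].ravel()[:,None]).reshape(h,w,3)
def proj(c,p):
    return cv2.projectPoints(np.float64(p).reshape(-1,1,3),np.array(c['rvec']),np.array(c['tvec']),c['camera_matrix'],np.array(c['D']))[0].reshape(-1,2)
def ld(n): return pickle.load(open(f'pics/{n}.pkl','rb'))
E
python3 - <<'E'
from h import *
c=ld('top0');P=cloud(c)
o,_=ray(c,[0,0]);print('top cam',o)
o,_=ray(ld('scene0'),[0,0]);print('scene cam',o)
# table check
for uv in [(200,230),(100,150),(250,240)]: print(uv,P[uv[1],uv[0]])
im=c['img'][120:250,110:270,::-1]; cv2.imwrite('pics/crop0.png',cv2.resize(im,None,fx=5,fy=4.5,interpolation=cv2.INTER_NEAREST)[:600,:800])
# heights in holder region
s=P[165:212,125:170]
print((s[::2,::2,2]*1000).astype(int))
s=ld('scene0'); im=s['img'][95:210,130:270,::-1]; cv2.imwrite('pics/crop1.png',cv2.resize(im,None,fx=5,fy=5,interpolation=cv2.INTER_CUBIC))
E
```

```text
top cam [0.35916796 0.11657434 1.34532265]
scene cam [-0.25285326 -0.29266568  0.84115322]
(200, 230) [0.39093011 0.25956131 0.00591328]
(100, 150) [0.62884187 0.54356626 0.00336569]
(250, 240) [0.35876049 0.11906915 0.00224577]
[[  2   2   5  -3   2  -1   0   0   0   4   0   6   0   4  -1   0   2   5
    1   4   1   0   1]
 [ -1   5   1   0   4   2   6   0  -2  -1   4   2   0   3  -7   0   0  -2
   -2   7   2  -1  -3]
 [ -3   4   3   1  -2  -3   0  -3   0   3   2   4   0  -3   0   0   2   0
   -3   0   0   2  -2]
 [  1   2  -3   2  -1   1   3   4  40   2   0   4   0   3   0   1  -1   5
    3  -1   0   1   1]
 [  1  -3  -1   3   0   1   2  39  37  38  37   3   0  -1   1   3  -1  -2
    0   0  -1   0  -2]
 [ -6  -4   2  -1  -2   4   2  37  35  35  38  34  38  33   2   0   0  -7
    2  -4  -2   1   1]
 [  4   0  -1   0   2  -2  36  38  35  35  38  35  35  36  40  39   0   2
    2  -2   3   5   0]
 [  1   1   3  -2   1  -2  34  40  35  34  36  35  36  34  36  35  37  38
    1  -3   0   4  10]
 [  1   0   0   1  -3 119 121 123 116  37  33  36  38  34  38  37  34  35
   38  21   0   1   0
[... 757 characters left out ...]
  2  -2  -1   1   2]
 [ -3  -1   5   1   1   0  -1   0   5  -7  36  37  37  34  40  19   2  -2
    1  -1   2   0   0]
 [ -2  -1  -2  -1   1   2  -4   1   0   0   3   1  35  38  32  12   1   1
    1   0   3  -1  -2]
 [  0   2  -1   1   0  -6   2   0   2   3   1   0   0   2  28   7   1   3
    0   1   0  -2   2]
 [ -2   5  -2  -2   2   0  -3   1  -3   1   2   4   1   3  -3  -2   2   4
    1   0   0  -3   1]
 [  5   0   2   4   4  -3   1   2   1   0  -1  -2   1   4   0   4  -3   0
   -3   1   2   3   2]
 [  0  -1   3  -4   0   0   0   2  -3  -2  -1   4   2  -1   1  -1   0  -1
    0   0   0  -1   1]
 [ -6   4   0  -4   1   5   0   1   1   1   1   0  -2  -4  -2   2   5   5
   -3   0   2   1  -2]]
```

View pics/crop0.png

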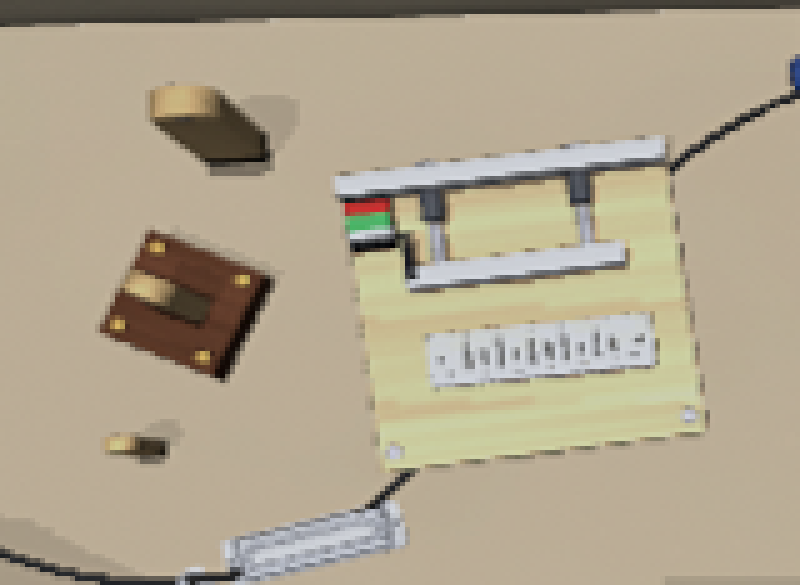

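View pics/crop1.png

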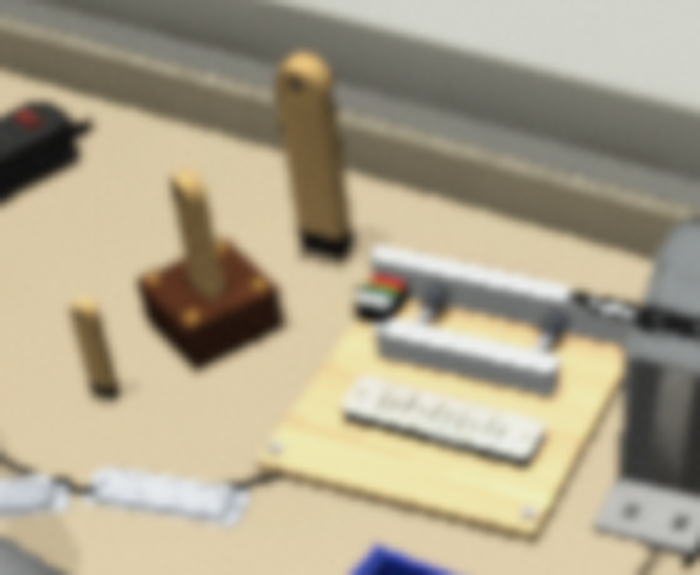

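The crops show the stick leaning only by perspective, with its broad faces along the holder's diagonal-looking axis. The comb and fence are both clear on the bed. I'll fit rectangles to them.

Run:
```python
from h import *
c=ld('top0');P=cloud(c);Z=P[...,2]
hsv=cv2.cvtColor(c['img'],cv2.COLOR_RGB2HSV)
def rect(mask,z,box,name):
    m=np.zeros_like(mask,np.uint8);u0,v0,u1,v1=box
    m[v0:v1,u0:u1]=mask[v0:v1,u0:u1]
    m=cv2.morphologyEx(m,cv2.MORPH_CLOSE,np.ones((3,3),np.uint8))
    cs,_=cv2.findContours(m,cv2.RETR_EXTERNAL,cv2.CHAIN_APPROX_NONE)
    k=max(cs,key=cv2.contourArea); p=k.reshape(-1,2)
    w=onz(c,p,z)[:,:2]
    r=cv2.minAreaRect(np.float32(w*1000)); b=cv2.boxPoints(r)
    print(name,len(p),'ctr',np.round(r[0],1),'size',np.round(r[1],1),'ang',round(r[2],2)); return k,r
# crop0 scaling u=110+x/5 v=120+y/4.5
H,S,V=[hsv[...,i].astype(int) for i in range(3)]
for uv in [(135,195),(150,175),(138,184),(200,188),(190,210),(225,200),(215,180)]: print(uv,hsv[uv[1],uv[0]],Z[uv[1],uv[0]])
rect(((Z>.027)&(Z<.2)).astype(np.uint8),.036,(125,165,170,212),'holder-h')
brown=((V<130)&(S>90))
rect((brown|(Z>.027)).astype(np.uint8),.036,(125,165,166,206),'holder-brown')
rect((Z>.108).astype(np.uint8),.118,(125,165,170,212),'sticktop')
rect(((H<35)&(H>15)&(V>195)&(S>60)&(Z>.005)).astype(np.uint8),.012,(172,150,255,228),'bed')
rect(((S<45)&(V>150)&(Z>.012)).astype(np.uint8),.024,(190,186,245,208),'comb')
rect(((S<45)&(V>150)&(Z>.02)).astype(np.uint8),.037,(190,173,238,186),'fence')
rect(((S<45)&(V>150)&(Z>.02)).astype(np.uint8),.042,(174,148,250,164),'back')
```

```text
(135, 195) [  9 154  86] 0.04003474063802237
(150, 175) [ 13  87 112] 0.03533831942794974
(138, 184) [ 24  85 204] 0.12174464217697922
(200, 188) [ 30  56 202] 0.0075990492531758935
(190, 210) [ 24  70 201] 0.01089953995546522
(225, 200) [110  11 207] 0.028417881046781
(215, 180) [107  13 175] 0.03692386481200827
holder-h 90 ctr [515.1 403.8] size [72.5 69.7] ang 65.17
holder-brown 91 ctr [514.  402.7] size [75.3 70.8] ang 65.17
sticktop 28 ctr [513.6 403.2] size [28.7 15.5] ang 66.59
bed 330 ctr [528.3 219.3] size [112.5 182.5] ang 7.16
comb 109 ctr [480.5 206.9] size [ 34.7 129.7] ang 5.55
fence 101 ctr [540.3 219.5] size [ 27.  122.5] ang 5.58
back 137 ctr [595.1 225.5] size [ 12.5 184.4] ang 6.28
```

Run:
```python
from h import *
from rig import *
c=ld('top0');P=cloud(c);Z=P[...,2]
for nm,b in [('bigstick',(135,130,170,160)),('small',(125,210,150,226)),('sock/power',(20,130,80,250)),('stone',(130,280,222,366)),('grinder',(270,140,415,245)),('sill',(100,60,500,118)),('radio',(0,0,112,80))]:
    u0,v0,u1,v1=b; p=P[v0:v1,u0:u1].reshape(-1,3); p=p[(p[:,2]>.02)&(p[:,2]<1)]
    print(nm,(p.min(0)*1000).round(),(p.max(0)*1000).round(), (np.percentile(p[:,2],95)*1000).round())
    h=p[p[:,2]>p[:,2].max()-.02]; print('   top',(h.mean(0)*1000).round())
o=get_obs();R=Rn.from_quat(o['tool_rot']).as_matrix();print(R.round(3));print('yaw tool x',np.degrees(np.arctan2(R[1,0],R[0,0])),o['time'])
w=ld('wrist0'); cr,_=ray(w,[0,0]); Rw=cv2.Rodrigues(w['rvec'])[0]; print('wrist cam in tool mm',(R.T@(cr-o['position'])*1000).round(1),'cam axes in tool\n',(Rw@R).round(2))
```

```text
bigstick [606. 360.  20.] [626. 397. 161.] 156.0
   top [615. 378. 152.]
small [422. 419.  28.] [432. 438.  82.] 81.0
   top [427. 427.  76.]
sock/power [359. 593.  20.] [656. 763. 103.] 80.0
   top [441. 687.  93.]
stone [ 50. 213.  20.] [236. 427. 163.] 157.0
   top [141. 322. 152.]
grinder [ 340. -342.   20.] [635.  55. 283.] 229.0
   top [358. -21. 275.]
sill [ 615. -605.   20.] [855. 533. 322.] 117.0
   top [ 618. -394.  316.]
radio [791. 457. 104.] [1010.  777.  278.] 271.0
   top [874. 593. 267.]
[[ 0.369 -0.001 -0.929]
 [ 0.929 -0.001  0.369]
 [-0.002 -1.     0.   ]]
yaw tool x 68.35426404426175 0.15
wrist cam in tool mm [-1.000e-01 -1.646e+02  6.930e+01] cam axes in tool
 [[ 1.    0.    0.  ]
 [ 0.   -0.25 -0.97]
 [-0.    0.97 -0.25]]
```

Run:
```python
from h import *
from rig import *
o=get_obs();R=Rn.from_quat(o['tool_rot']).as_matrix();p0=o['position']
for n in ['top0','scene0']:
    c=ld(n);P=cloud(c).reshape(-1,3); Z=c['depth'].ravel()
    q=(P-p0)@R*1000; m=(Z>0)&(np.linalg.norm(q,axis=1)<300)&(P[:,2]>.2)
    q=q[m]; print(n,len(q))
    for a in range(-320,20,20):
        s=q[(q[:,1]>=a)&(q[:,1]<a+20)]
        if len(s)>3: print(a,len(s),'x',s[:,0].min().round(),s[:,0].max().round(),'z',s[:,2].min().round(),s[:,2].max().round())
im=ld('top0')['img'][270:384,0:120,::-1]; im2=ld('scene0')['img'][60:160,0:100,::-1]
cv2.imwrite('pics/g0.png',np.hstack([cv2.resize(im,(400,400)),cv2.resize(im2,(400,400))]))
```

```text
top0 2410
-300 90 x -69.0 -2.0 z -62.0 2.0
-280 58 x -47.0 -1.0 z -61.0 25.0
-220 60 x -28.0 7.0 z -36.0 -20.0
-200 89 x -36.0 18.0 z -38.0 -8.0
-180 386 x -52.0 20.0 z -39.0 5.0
-160 76 x -52.0 -0.0 z -37.0 14.0
-140 99 x -52.0 2.0 z -25.0 22.0
-120 1059 x -96.0 91.0 z -38.0 39.0
-100 434 x -94.0 90.0 z -39.0 38.0
-80 36 x -87.0 85.0 z -38.0 37.0
-40 13 x 43.0 51.0 z -12.0 -7.0
-20 7 x 43.0 44.0 z -6.0 -0.0
scene0 3064
-300 26 x -74.0 -25.0 z -57.0 -24.0
-280 162 x -59.0 -14.0 z -56.0 25.0
-260 223 x -40.0 -10.0 z -32.0 30.0
-240 249 x -37.0 -4.0 z -32.0 34.0
-220 271 x -40.0 4.0 z -35.0 36.0
-200 215 x -39.0 2.0 z -35.0 36.0
-180 437 x -55.0 19.0 z -37.0 38.0
-160 167 x -55.0 -8.0 z -32.0 36.0
-140 186 x -55.0 13.0 z -22.0 27.0
-120 520 x -100.0 91.0 z -37.0 38.0
-100 307 x -97.0 86.0 z -38.0 39.0
-80 157 x -92.0 84.0 z -38.0 39.0
-60 32 x -65.0 -56.0 z -10.0 11.0
-40 47 x -61.0 -52.0 z -11.0 11.0
-20 60 x -57.0 -50.0 z -11.0 11.0
0 5 x -53.0 -49.0 z -12.0 7.0
```

View pics/g0.png

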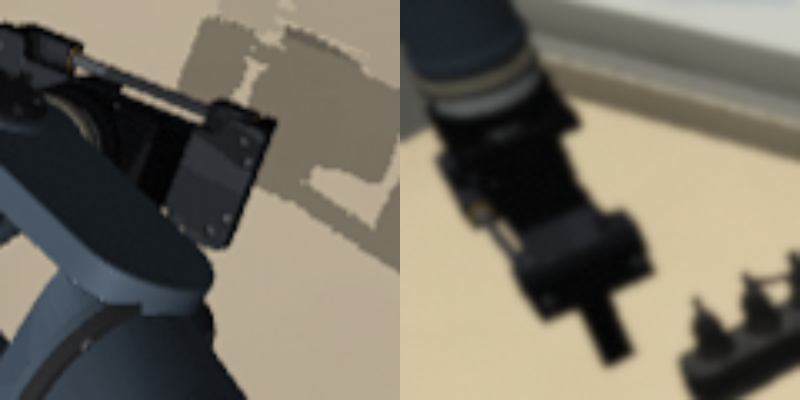

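The body's 190 mm runs along tool x. Gripping across the stick's 28 mm width therefore keeps it clear of the tall stick, and the narrow side can push. I'll hover over the stick first.

Request:
jog_arm([
  [-6,2,-33,0,0.005,0,-1],
  [-16,6,-86,0,0.015,0,-1],
  [-26,9,-140,0,0.025,0,-1],
  [-36,13,-195,0,0.035,0,-1],
  [-46,16,-248,0,0.045,0,-1],
  [-55,20,-296,0,0.053,0,-1],
  [-60,22,-322,0,0.055,0,-1],
  [-61,22,-329,0,0.055,0,-1],
  [-61,22,-329,0,0.055,0,-1],
  [-61,22,-329,0,0.055,0,-1],
])

```text
time: 1.4
position: [0.5122, 0.404, 0.2007]
tool_rot: [-0.595, -0.381, 0.382, 0.596]
ft_force: [-0.1, 0.4, -0.6]
grip_width: 0.087
```

Run:
```python
from rig import *
import cv2,pickle
for n in ['wrist','top']:
    c=camera(n); c['obs']=get_obs(); pickle.dump(c,open(f'pics/{n}1.pkl','wb'))
    cv2.imwrite(f'pics/{n}1.png',cv2.resize(c['img'][:,:,::-1],(768,576),interpolation=cv2.INTER_CUBIC))
o=c['obs'];print(o['time'],o['position'],o['tool_rot'],o['ft_force'],o['q'])
```

```text
1.5 [0.51244437 0.40395076 0.20079396] [-0.59520346 -0.38155614  0.38163684  0.59539992] [-0.26095439  0.9931836   0.26630318] [ 4.96484911e-01  5.88219701e-01  1.38096735e+00  2.91516702e-04
  1.17253984e+00 -6.43692045e-01]
```

View pics/wrist1.png

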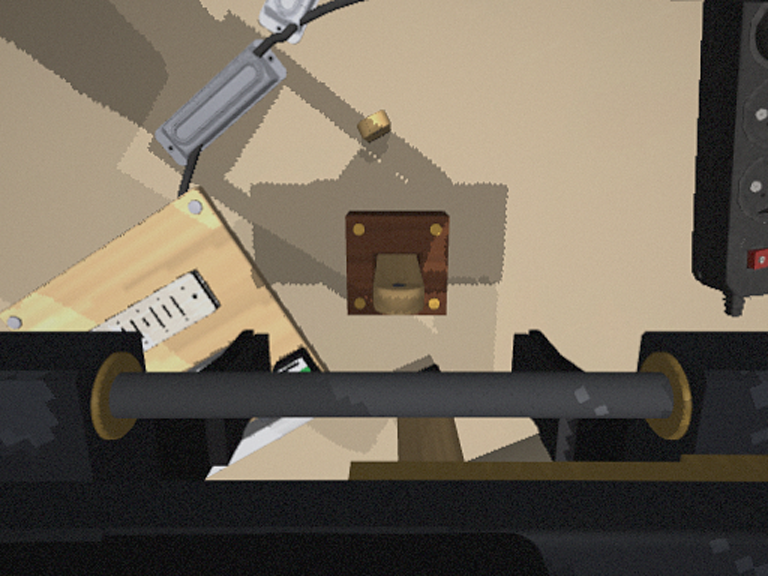

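The wrist view shows the holder square to the gripper at about (398,262), with the stick's top at (398,290). I'll refine the centre and yaw from this view.

Run:
```python
from h import *
c=ld('wrist1');P=cloud(c);Z=P[...,2];o=c['obs'];R=Rn.from_quat(o['tool_rot']).as_matrix()
print('yaw x',np.degrees(np.arctan2(R[1,0],R[0,0])))
m=np.zeros(Z.shape,np.uint8); m[135:212,225:305]=(Z[135:212,225:305]>.03)
k=max(cv2.findContours(m,0,1)[0],key=cv2.contourArea).reshape(-1,2)
w=onz(c,k,.036)[:,:2]*1000; print('holder',cv2.minAreaRect(np.float32(w)))
# top face: brown pixels at 36 only
hs=cv2.cvtColor(c['img'],cv2.COLOR_RGB2HSV)
mm=(Z>.03)&(Z<.042); mm[:135]=0;mm[212:]=0;mm[:,:225]=0;mm[:,305:]=0
pt=P[mm][:,:2]*1000; print('holder pts',cv2.minAreaRect(np.float32(pt)),np.median(P[mm][:,2]))
mm=(Z>.06)&(Z<.14); mm[:135]=0;mm[212:]=0;mm[:,:225]=0;mm[:,305:]=0
p=P[mm]; print('stick z max',np.percentile(p[:,2],99)); t=p[p[:,2]>.112]; q=(t-o['position'])@R*1000
print('stick top in tool x',q[:,0].min(),q[:,0].max(),'z',q[:,2].min(),q[:,2].max(),len(t))
# by row: height and x edges
for v in range(165,212,4):
    r=np.where(mm[v])[0]
    if len(r)>3:
        z=np.median(Z[v,r]); e=onz(c,[[r[0]-.5,v],[r[-1]+.5,v]],z); e=(e-o['position'])@R*1000; print(v,r[0],r[-1],z.round(3),e[:,0].round(1),e[:,2].round(1))
# compare to top
```

```text
yaw x 65.3258321604736
holder ((515.6363525390625, 406.8335266113281), (71.09740447998047, 72.42811584472656), 65.92676544189453)
holder pts ((515.6890869140625, 406.7905578613281), (70.10768127441406, 70.43399810791016), 65.197998046875) 0.03841291101082772
stick z max 0.126955470646063
stick top in tool x -9.327832699025691 17.450169211733748 z -8.751408270518544 5.5239800249682025 671
177 251 279 0.069 [-9.4 17.8] [4.9 4.9]
181 250 280 0.086 [-9.8 17.7] [4.9 4.9]
185 249 281 0.101 [-10.1  17.6] [4.9 4.9]
189 249 282 0.115 [-9.6 17.6] [5. 5.]
193 249 282 0.124 [-9.3 17. ] [4.1 4.1]
197 249 282 0.124 [-9.3 17. ] [1. 1.]
201 249 282 0.125 [-9.4 17.1] [-2.2 -2.2]
205 250 281 0.125 [-8.6 16.3] [-5.4 -5.4]
209 261 271 0.126 [-0.   8.5] [-8.3 -8.3]
```

Wrist and top views agree to within 3.5 mm, and the wrist view is the one tied to the tool. I'll go down there and close.

Request:
jog_arm([
  [2,20,-1,0,0,0,-1],
  [4,50,-2,0,0,0,-1],
  [4,85,-2,0,0,0,-1],
  [4,115,-2,0,0,0,-1],
  [4,132,-2,0,0,0,-1],
  [4,137,-2,0,0,0,-1],
  [4,137,-2,0,0,0,-0.2],
  [4,137,-2,0,0,0,0.1],
  [4,137,-2,0,0,0,0.1],
  [4,137,-2,0,0,0,0.1],
], grip_force=30)

```text
time: 2.75
position: [0.5176, 0.4058, 0.0643]
tool_rot: [0.596, 0.381, -0.381, -0.596]
ft_force: [0.1, 0.4, 0.5]
grip_width: 0.0554
```

Run:
```python
from rig import *
import cv2,pickle
for n in ['wrist']:
    c=camera(n); c['obs']=get_obs(); pickle.dump(c,open(f'pics/{n}2.pkl','wb'))
    cv2.imwrite(f'pics/{n}2.png',cv2.resize(c['img'][:,:,::-1],(768,576),interpolation=cv2.INTER_CUBIC))
o=c['obs'];print(o['time'],o['position'],o['ft_force'],o['grip_width'])
```

```text
2.8 [0.51750992 0.40576646 0.06409179] [-0.64196445  0.08094465  0.64040145] 0.05090079831112701
```

View pics/wrist2.png

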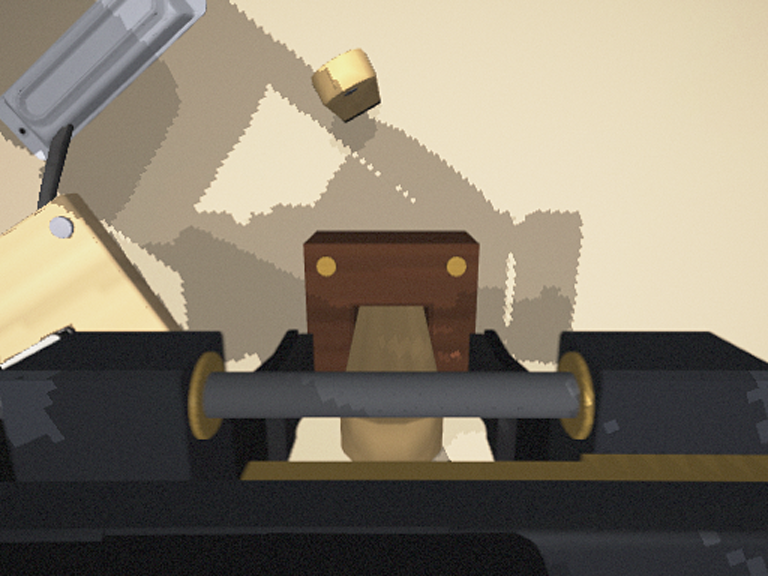

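The stick sits centred between the fingers, at x of about 391 in the picture. I'll close on it now.

Request:
jog_arm([
  [0,0,0,0,0,0,0.6],
  [0,0,0,0,0,0,0.9],
  [0,0,0,0,0,0,1],
  [0,0,0,0,0,0,1],
  [0,0,0,0,0,0,1],
  [0,0,0,0,0,0,1],
], grip_force=55)

```text
time: 3.55
position: [0.5173, 0.4056, 0.0635]
tool_rot: [0.596, 0.381, -0.381, -0.596]
ft_force: [-0.3, -0.7, 0.5]
grip_width: 0.0279
```

Width is 27.9 mm and there is hardly any side force, so the stick is gripped. I'll lift straight up.

Request:
jog_arm([
  [0,-4,0,0,0,0,1],
  [0,-12,0,0,0,0,1],
  [0,-24,0,0,0,0,1],
  [0,-40,0,0,0,0,1],
  [0,-56,0,0,0,0,1],
  [0,-68,0,0,0,0,1],
  [0,-74,0,0,0,0,1],
  [0,-76,0,0,0,0,1],
  [0,-76,0,0,0,0,1],
])

```text
time: 4.68
position: [0.5171, 0.4055, 0.1392]
tool_rot: [-0.596, -0.381, 0.381, 0.596]
ft_force: [0.8, 0.6, -0.6]
grip_width: 0.0277
```

Run:
```python
from rig import *
import cv2,pickle
for n in ['wrist','scene','top']:
    c=camera(n); c['obs']=get_obs(); pickle.dump(c,open(f'pics/{n}3.pkl','wb'))
    cv2.imwrite(f'pics/{n}3.png',cv2.resize(c['img'][:,:,::-1],(768,576),interpolation=cv2.INTER_CUBIC))
    if n=='scene': cv2.imwrite('pics/scene3c.png',cv2.resize(c['img'][80:210,110:270,::-1],(800,600),interpolation=cv2.INTER_CUBIC))
o=c['obs'];print(o['time'],o['position'],o['tool_rot'],o['ft_force'],o['grip_width'])
```

```text
4.825 [0.51692973 0.40542952 0.13885557] [-0.59566911 -0.38049306  0.38144636  0.59573653] [ 0.50843843 -0.98266524  0.63916447] 0.027897230234857993
```

View pics/scene3c.png

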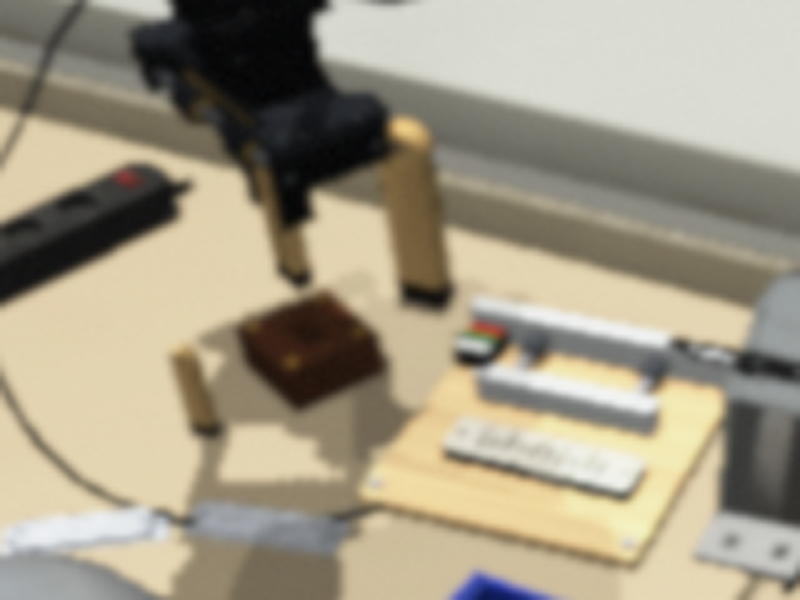

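View pics/top3.png

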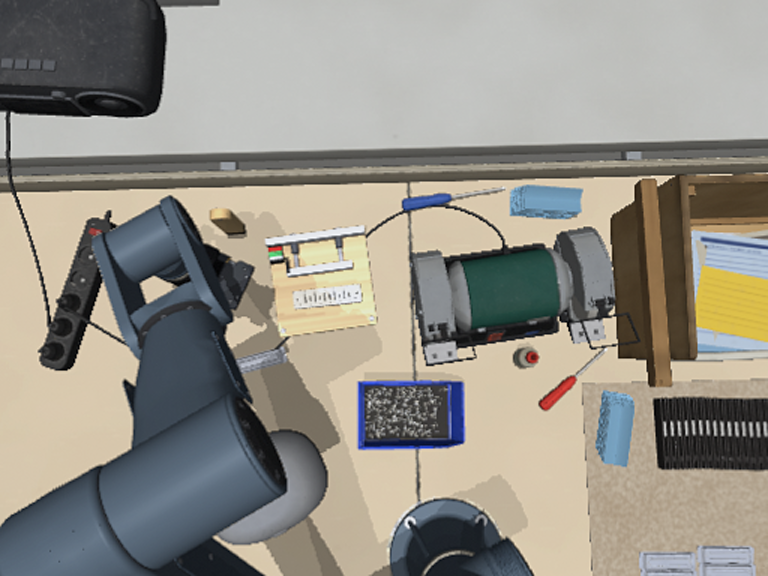

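The stick is out of the holder; its foot shows at (293,280) in the crop, well above the block. Next I'll carry it to the front of the comb and turn it to line up.

Request:
jog_arm([
  [-8,0,0,0,0.04,0,1],
  [-28,0,0,0,0.13,0,1],
  [-55,0,0,0,0.26,0,1],
  [-85,0,0,0,0.4,0,1],
  [-115,0,0,0,0.54,0,1],
  [-145,0,0,0,0.68,0,1],
  [-175,0,0,0,0.82,0,1],
  [-200,0,0,0,0.94,0,1],
  [-215,0,0,0,1.01,0,1],
  [-220,0,0,0,1.03,0,1],
  [-220,0,0,0,1.03,0,1],
  [-220,0,0,0,1.03,0,1],
])

```text
time: 6.32
position: [0.4256, 0.2064, 0.1396]
tool_rot: [-0.706, -0.039, 0.038, 0.706]
ft_force: [0.3, -0.4, -1.4]
grip_width: 0.0278
```

Run:
```python
from rig import *
import cv2,pickle
for n in ['wrist','scene','top']:
    c=camera(n); c['obs']=get_obs(); pickle.dump(c,open(f'pics/{n}4.pkl','wb'))
    cv2.imwrite(f'pics/{n}4.png',cv2.resize(c['img'][:,:,::-1],(768,576),interpolation=cv2.INTER_CUBIC))
    if n=='scene': cv2.imwrite('pics/scene4c.png',cv2.resize(c['img'][80:210,110:270,::-1],(800,600),interpolation=cv2.INTER_CUBIC))
o=c['obs'];print(o['time'],o['position'],o['tool_rot'],o['ft_force'],o['moment'],o['grip_width'])
```

```text
6.475 [0.42531719 0.20634453 0.13951723] [-0.70603309 -0.03855785  0.03830135  0.70609034] [-0.01494325  0.20769061 -1.1359267 ] [-0.06531155  0.06159556  0.03391032] 0.0280448823157961
```

View pics/scene4c.png

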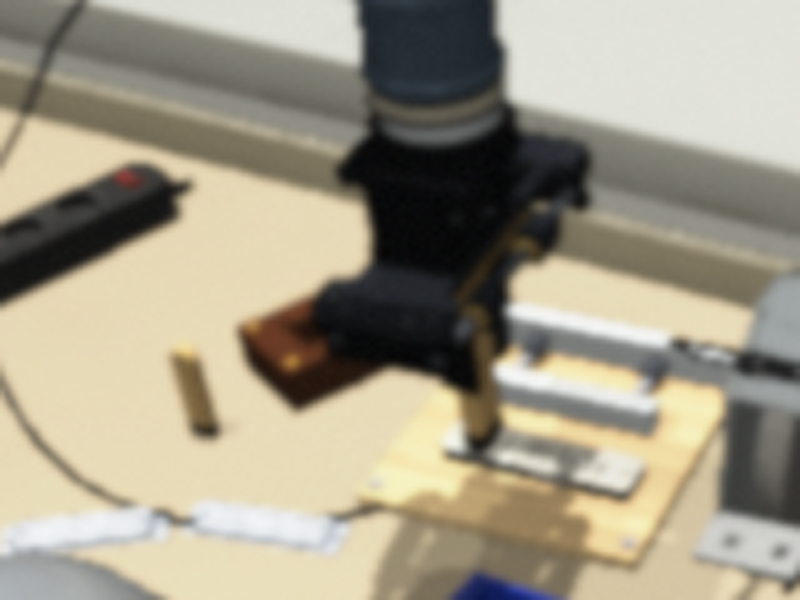

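View pics/wrist4.png

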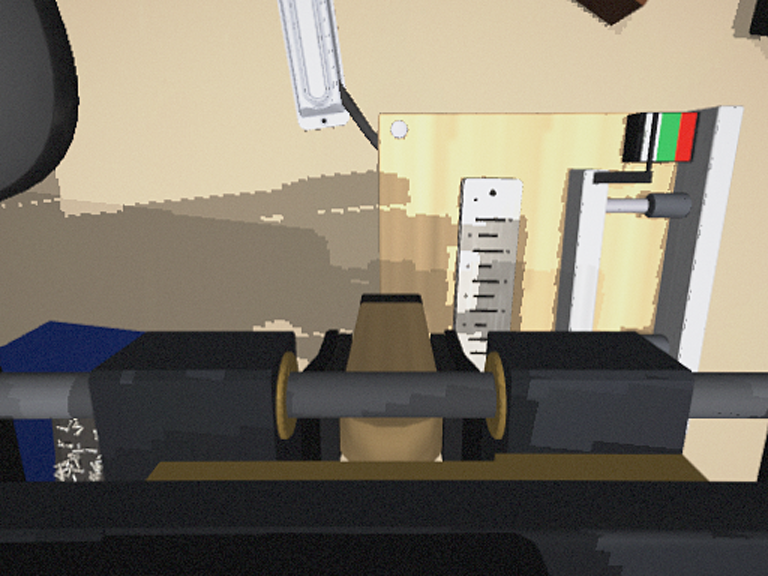

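View pics/top4.png

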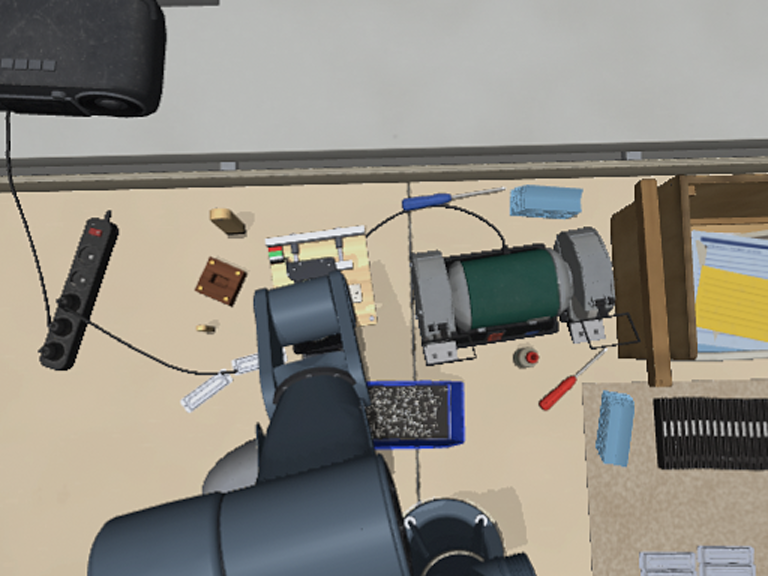

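The wrist view shows the bed edge at u≈379, the comb between u 460 and 522, and the needle over the start of white at (655,140). The stick's foot is at (390,298). I'll measure all of these in the tool frame.

```bash
cat > m.py <<'E'
from h import *
def tool(c,uv,z):
    o=c['obs'];R=Rn.from_quat(o['tool_rot']).as_matrix()
    return (onz(c,uv,z)-o['position'])@R*1000
E
python3 - <<'E'
from m import *
c=ld('wrist4');o=c['obs'];R=Rn.from_quat(o['tool_rot']).as_matrix()
print('yaw x',np.degrees(np.arctan2(R[1,0],R[0,0])))
g=cv2.GaussianBlur(c['img'],(0,0),.7).astype(int);S=cv2.cvtColor(c['img'],cv2.COLOR_RGB2HSV)[...,1].astype(int)
k=768/512
# edges: strongest sat gradient per row within window
def edge(rows,u0,u1,ch,sgn=0):
    out=[]
    for v in rows:
        a=ch[v,u0:u1].astype(float); d=np.diff(a); d=np.abs(d) if sgn==0 else d*sgn
        i=int(d.argmax()); 
        s=d[max(0,i-1):i+2]; cc=np.sum(s*np.arange(max(0,i-1),max(0,i-1)+len(s)))/s.sum()
        out.append((u0+cc+.5,v))
    return np.array(out)
def line(name,uv,z):
    p=tool(c,uv,z); x,zz=p[:,0],p[:,2]
    for _ in range(3):
        A=np.polyfit(zz,x,1); r=x-np.polyval(A,zz); kp=abs(r)<2*max(.4,r.std()); zz,x=zz[kp],x[kp]
    print(name,'x at z=0: %.1f'%A[1],'slope deg %.2f'%np.degrees(np.arctan(A[0])),'rms %.2f n %d'%(r.std(),len(x)),'z',zz.min().round(),zz.max().round()); return A
B=c['img'][...,2].astype(int)
line('bed front',edge(range(80,125),245,262,S),.012)
line('comb back',edge(range(122,160),300,318,B,1),.024)
line('comb front',edge(range(122,200),340,352,B,-1),.024)
# fence top front edge
line('fence front top',edge(range(118,200),378,405,B,1),.037)
# comb end
cols=range(312,344); e=[]
for u in cols:
    a=B[110:128,u].astype(float); i=np.diff(a).argmax(); e.append((u,110+i+.5))
p=tool(c,e,.024); print('comb +y end z',np.median(p[:,2]), 'x mid', np.median(p[:,0]))
# bed +y edge
e=[]
for u in range(256,400,4):
    a=S[66:86,u].astype(float); i=np.diff(a).argmax(); e.append((u,66+i+.5))
p=tool(c,e,.012); print('bed +y edge z',np.median(p[:,2]),p[:,2].std(), np.polyfit(p[:,0],p[:,2],1))
# stick depth
P=cloud(c); m=np.zeros(B.shape,bool); m[195:250,235:292]=1
q=(P-o['position'])@R*1000
for v in range(192,246,4):
    r=np.arange(225,300); r=r[(np.abs(q[v,r,2]-5)<8)&(q[v,r,1]<90)]
    if len(r)>5: print(v,'u',r[0],r[-1],'x',q[v,r[0],0].round(1),q[v,r[-1],0].round(1),'y',np.median(q[v,r,1]).round(1),'z',np.median(q[v,r,2]).round(1))
E
```

```text
yaw x 6.234112218808194
bed front x at z=0: -6.3 slope deg -0.79 rms 0.44 n 34 z 54.0 90.0
comb back x at z=0: 41.1 slope deg -0.02 rms 0.36 n 32 z 24.0 54.0
comb front x at z=0: 73.2 slope deg 1.35 rms 0.15 n 78 z -12.0 56.0
fence front top x at z=0: 103.7 slope deg -0.13 rms 0.19 n 80 z -8.0 59.0
comb +y end z 58.71261495798636 x mid 56.94715670889649
bed +y edge z 94.82639379522675 0.08013113650232086 [-2.18314146e-03  9.49250395e+01]
196 u 241 280 x -13.3 14.0 y 50.9 z 8.8
200 u 240 280 x -13.6 13.2 y 41.8 z 8.6
204 u 240 281 x -12.9 13.4 y 32.3 z 8.7
208 u 239 282 x -13.0 13.4 y 24.1 z 8.7
212 u 238 283 x -13.1 13.7 y 15.9 z 8.8
216 u 237 284 x -13.3 13.8 y 9.2 z 8.7
220 u 225 299 x -18.5 20.6 y 2.4 z 8.7
224 u 225 299 x -18.4 19.8 y -4.0 z 8.8
228 u 225 299 x -17.6 19.2 y -9.8 z 8.8
232 u 225 299 x -17.3 18.7 y -15.2 z 8.8
236 u 225 299 x -16.6 18.4 y -20.2 z 8.8
240 u 225 299 x -16.0 17.8 y -25.0 z 8.8
244 u 225 299 x -15.6 17.5 y -29.3 z 8.7
```

The stick hangs upright with its foot 57 mm below the TCP. The comb's back edge is 26 mm ahead of its front face and the comb's middle is 7 mm off to -z. I'll shift over and lower it to about 4 mm above the bed.

Request:
jog_arm([
  [0,4,-2,0,0,0,1],
  [0,14,-4,0,0,0,1],
  [0,28,-7,0,0,0,1],
  [0,42,-7,0,0,0,1],
  [0,54,-7,0,0,0,1],
  [0,61,-7,0,0,0,1],
  [0,65,-7,0,0,0,1],
  [0,66,-7,0,0,0,1],
  [0,66,-7,0,0,0,1],
])

```text
time: 7.6
position: [0.426, 0.1991, 0.0738]
tool_rot: [-0.706, -0.038, 0.038, 0.706]
ft_force: [1.0, -0.0, -0.6]
grip_width: 0.0276
```

```bash
cat > snap.py <<'E'
import sys
from rig import *
import cv2,pickle
k=sys.argv[1]
for n in sys.argv[2:]:
    c=camera(n); c['obs']=get_obs(); pickle.dump(c,open(f'pics/{n}{k}.pkl','wb'))
    cv2.imwrite(f'pics/{n}{k}.png',cv2.resize(c['img'][:,:,::-1],(768,576),interpolation=cv2.INTER_CUBIC))
    if n=='scene': cv2.imwrite(f'pics/scene{k}c.png',cv2.resize(c['img'][120:210,170:270,::-1],(800,600),interpolation=cv2.INTER_CUBIC))
o=c['obs'];print(o['time'],o['position'],o['tool_rot'],o['ft_force'],o['moment'],o['grip_width'])
E
python3 snap.py 5 wrist scene
```

```text
7.7 [0.42601896 0.19903395 0.07386821] [-0.70603698 -0.03844329  0.0379189   0.70611335] [ 0.55468952  0.18734107 -0.40482892] [-0.05173184  0.02437694 -0.04417815] 0.027733299425199913
```

View pics/wrist5.png

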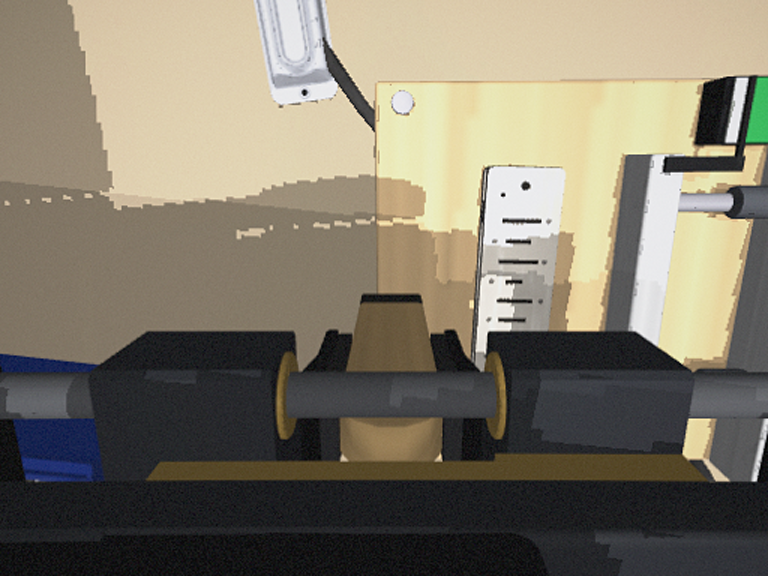

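View pics/scene5c.png

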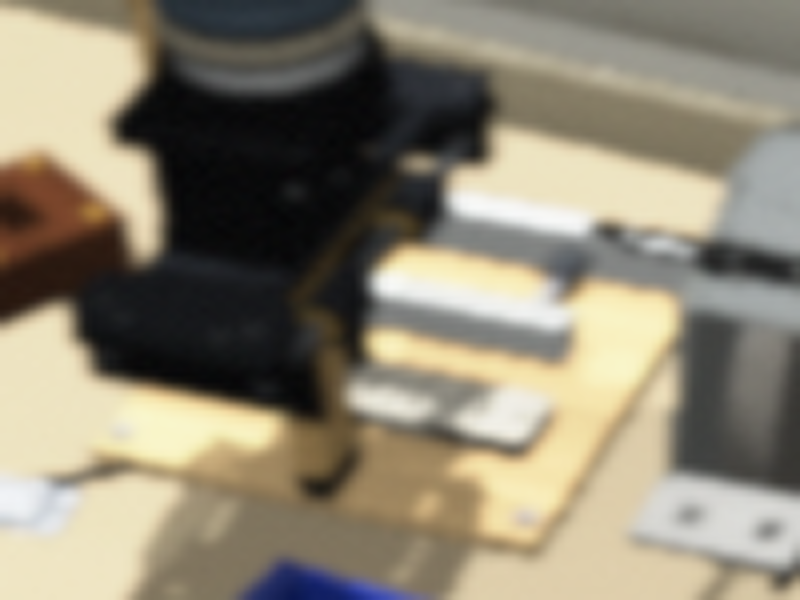

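The foot now hangs over the bed just in front of the comb, whose far end is at (525,167). A quick re-measurement from this closer view comes before pushing.

Run:
```python
from m import *
c=ld('wrist5')
B=c['img'][...,2].astype(int)
for z,uv in [(.024,[(485/1.5,167/1.5),(566/1.5,168/1.5),(476/1.5,340/1.5),(550/1.5,330/1.5)]),(.012,[(376/1.5,83/1.5),(376/1.5,290/1.5)]),(.013,[(624/1.5,156/1.5),(609/1.5,330/1.5)]),(.037,[(650/1.5,155/1.5),(633/1.5,330/1.5)])]:
    print(z,tool(c,uv,z).round(1).tolist())
P=cloud(c);o=c['obs'];R=Rn.from_quat(o['tool_rot']).as_matrix();q=(P-o['position'])@R*1000
print('stick x/y foot', [(v,np.round(q[v,np.arange(242,280)].mean(0),1)) for v in (194,196,198,200,204,210)])
s=ld('scene5');uv=[(170+320/8,120+492*90/600)]
for z in (.012,.016,.02): print(z,(onz(s,uv,z)*1000).round(1))
```

```text
0.024 [[40.6, 49.9, 65.8], [75.3, 49.9, 65.3], [40.3, 49.9, -13.4], [74.7, 49.9, -8.4]]
0.012 [[-6.3, 61.8, 100.9], [-7.0, 61.8, 7.8]]
0.013 [[104.5, 60.9, 70.2], [107.4, 60.9, -12.3]]
0.037 [[103.6, 36.9, 70.4], [106.4, 36.9, -3.6]]
stick x/y foot [(194, array([-0. , 62.3,  7.2])), (196, array([ 0.1, 51. ,  8.8])), (198, array([ 0.1, 46.1,  8.8])), (200, array([ 0.1, 42. ,  8.6])), (204, array([ 0.1, 32.1,  8.8])), (210, array([ 0.1, 20.1,  8.7]))]
0.012 [[418.5 198.8  12. ]]
0.016 [[415.3 196.5  16. ]]
0.02 [[412.  194.1  20. ]]
```

The comb's middle is at z≈1.5 and the stick's centre at 1.7, so they line up. I'll push steadily until just after contact with the fence, then look.

Request:
jog_arm([
  [8,0,0,0,0,0,1],
  [18,0,0,0,0,0,1],
  [23,0,0,0,0,0,1],
  [26,0,0,0,0,0,1],
  [29,0,0,0,0,0,1],
  [32,0,0,0,0,0,1],
  [35,0,0,0,0,0,1],
  [38,0,0,0,0,0,1],
  [41,0,0,0,0,0,1],
  [44,0,0,0,0,0,1],
  [47,0,0,0,0,0,1],
  [50,0,0,0,0,0,1],
  [53,0,0,0,0,0,1],
  [55,0,0,0,0,0,1],
  [57,0,0,0,0,0,1],
  [59,0,0,0,0,0,1],
  [60,0,0,0,0,0,1],
  [60,0,0,0,0,0,1],
])

```text
time: 9.95
position: [0.4849, 0.2054, 0.0734]
tool_rot: [0.706, 0.038, -0.039, -0.706]
ft_force: [-1.9, -0.8, -0.9]
grip_width: 0.0275
```

```bash
python3 snap.py 6 wrist scene top
```

```text
10.1 [0.48530547 0.20540592 0.07339709] [ 0.70609951  0.03810975 -0.03825748 -0.70605063] [-0.99446059  0.10271196 -0.29643661] [-0.13357068  0.42090579 -0.02272104] 0.027889257521920247
```

View pics/wrist6.png

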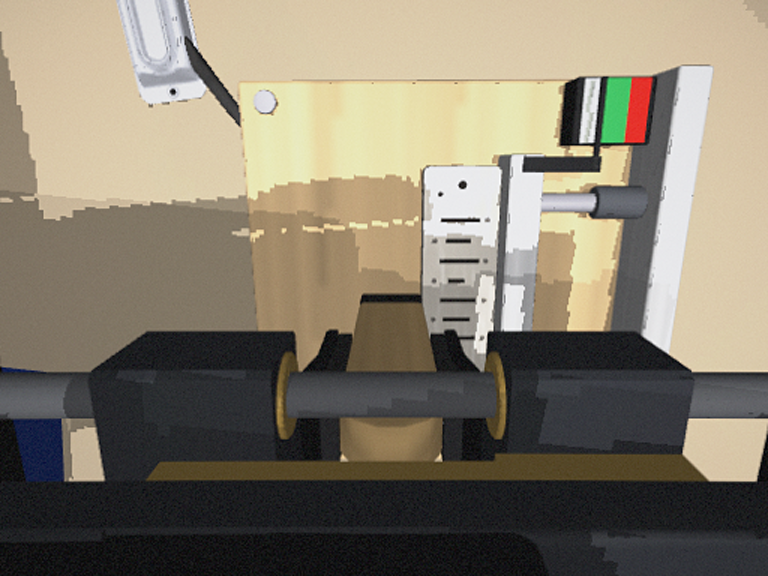

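View pics/scene6c.png

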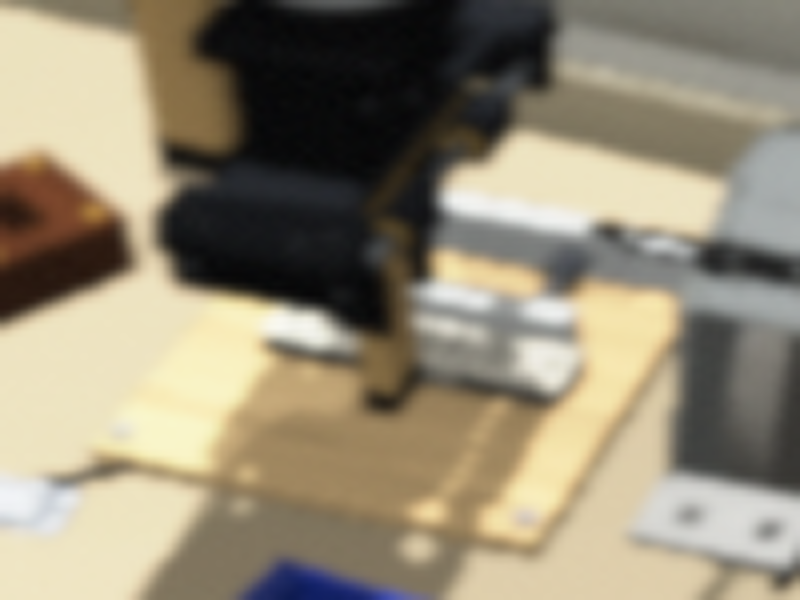

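The comb lies against the fence and the needle is near the white/green boundary, at about (598,140). I'll measure the fence travel against the earlier views.

Run:
```python
from m import *
for k,uvn,uvf,uvb in [('wrist4',(652,135),(602,172),(742,107)),('wrist6',(599,150),(541,157),(712,67))]:
    c=ld(k); f=lambda uv,z:(onz(c,[(uv[0]/1.5,uv[1]/1.5)],z)[0]*1000)
    ux=np.array([np.cos(np.radians(6.25)),np.sin(np.radians(6.25)),0])
    print(k,'needle',f(uvn,.036)@ux,'fence back-top',f(uvf,.037)@ux,'back plate corner',f(uvb,.042)@ux)
ims=[]
for k,(u,v) in [('wrist4',(415,70)),('wrist6',(375,45))]:
    c=ld(k); ims.append(cv2.resize(c['img'][v:v+70,u:u+70,::-1],(400,400),interpolation=cv2.INTER_CUBIC))
cv2.imwrite('pics/needle6.png',np.hstack(ims))
```

```text
wrist4 needle 583.2659732812757 fence back-top 558.8390258501224 back plate corner 623.3574975600027
wrist6 needle 587.740376322526 fence back-top 564.5623554493005 back plate corner 623.4703012116678
```

View pics/needle6.png

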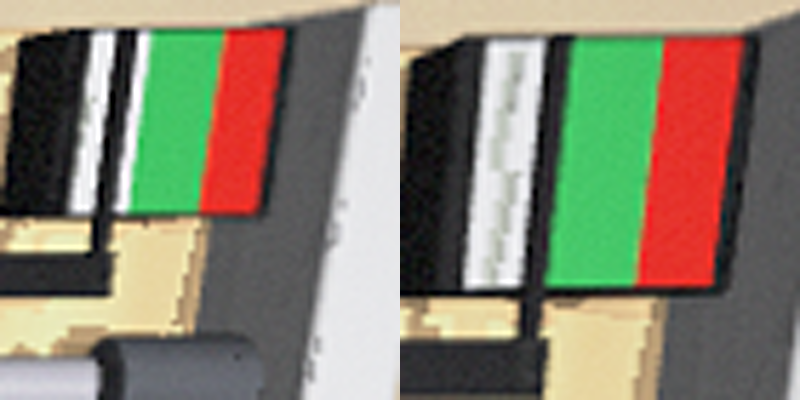

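Fence travel is about 5 mm, by needle, fence edge and a force of about 2 N. The needle sits above the scale, so parallax makes it look further along than that. I'll go 8 mm further, to mid-green.

Request:
jog_arm([
  [1,0,0,0,0,0,1],
  [2,0,0,0,0,0,1],
  [3,0,0,0,0,0,1],
  [4,0,0,0,0,0,1],
  [5,0,0,0,0,0,1],
  [6,0,0,0,0,0,1],
  [7,0,0,0,0,0,1],
  [8,0,0,0,0,0,1],
  [8,0,0,0,0,0,1],
  [8,0,0,0,0,0,1],
])

```text
time: 11.35
position: [0.4913, 0.2061, 0.0734]
tool_rot: [0.706, 0.037, -0.04, -0.706]
ft_force: [-5.9, -0.9, 2.3]
grip_width: 0.0277
```

```bash
python3 snap.py 7 wrist scene top
python3 - <<'E'
from rig import *
import numpy as np
print(np.mean([get_obs()['ft_force'] for _ in range(3)],0))
E
```

```text
11.5 [0.49126009 0.20608525 0.07341641] [ 0.70624032  0.03661654 -0.03981601 -0.70590263] [-6.15392142 -1.11152714  3.15783333] [-0.24435492  1.51180404  0.0568461 ] 0.027473203288971744
[-6.15392142 -1.11152714  3.15783333]
```

View pics/wrist7.png

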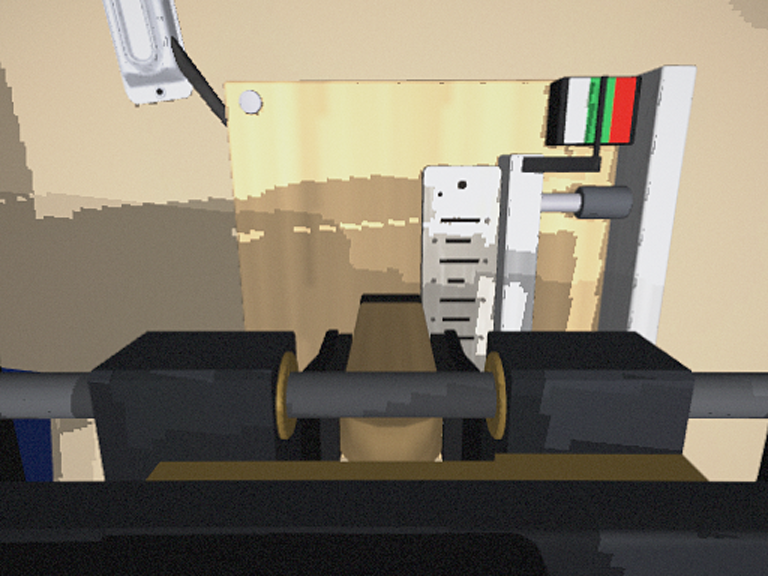

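View pics/scene7c.png

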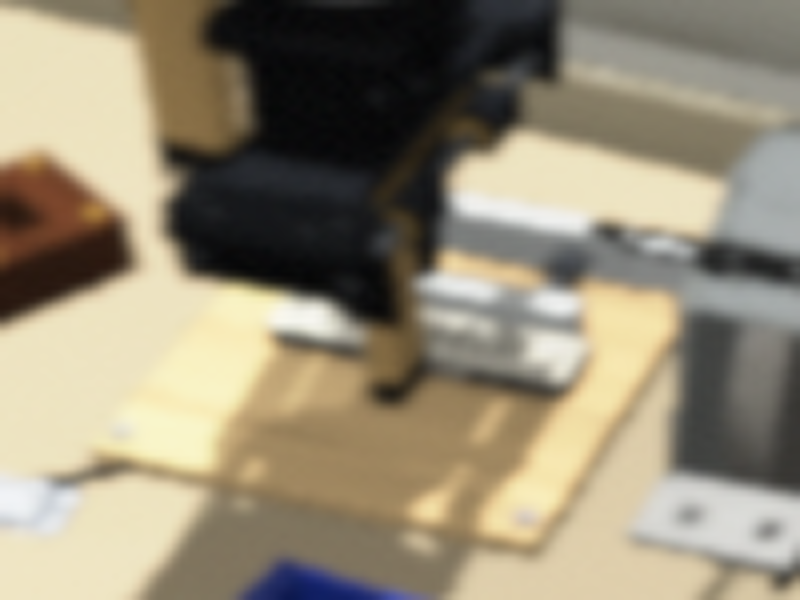

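View pics/top7.png

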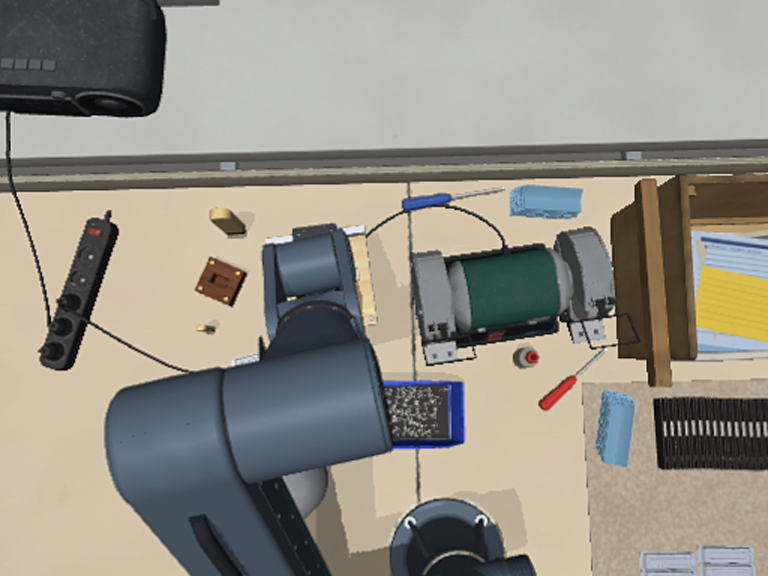

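Force is now about 6 N and the needle is over the green, at (598,130). I'll check the fence travel, comb-to-fence alignment, stick tilt and foot height.

Run:
```python
from m import *
ux=np.array([np.cos(np.radians(6.25)),np.sin(np.radians(6.25)),0])
for k,uvn,uvb in [('wrist4',(652,135),(742,107)),('wrist6',(599,150),(712,67)),('wrist7',(599,150),(696,67))]:
    c=ld(k); f=lambda uv,z:(onz(c,[(uv[0]/1.5,uv[1]/1.5)],z)[0]*1000)
    print(k,'needle',(f(uvn,.036)@ux).round(1),'back plate',(f(uvb,.042)@ux).round(1))
ims=[]
for k in ('wrist6','wrist7'):
    c=ld(k);P=cloud(c);o=c['obs'];R=Rn.from_quat(o['tool_rot']).as_matrix();q=(P-o['position'])@R*1000
    ims.append(cv2.resize(c['img'][40:110,360:430,::-1] if k=='wrist7' else c['img'][180:250,225:295,::-1],(400,400),interpolation=cv2.INTER_CUBIC))
    for v in (196,200,206,212): 
        r=np.arange(236,288); r=r[np.abs(q[v,r,2]-8.7)<2]; print(k,v,'x',q[v,r[0],0].round(1),q[v,r[-1],0].round(1),'y',np.median(q[v,r,1]).round(1),'z',np.median(q[v,r,2]).round(2))
    for col in (252,262,272):
        y=q[190:200,col]; print([tuple(a.round(0)) for a in y[2:8,1:]], c['img'][192:199,col].tolist())
c=ld('wrist7');ims[0]=cv2.resize(c['img'][100:230,270:370,::-1],(400,400),interpolation=cv2.INTER_CUBIC)
cv2.imwrite('pics/n7.png',np.hstack(ims[:2]))
```

```text
wrist4 needle 583.3 back plate 623.4
wrist6 needle 587.7 back plate 623.5
wrist7 needle 594.0 back plate 623.8
wrist6 196 x -16.8 18.1 y 50.9 z 8.8
wrist6 200 x -13.6 18.1 y 42.3 z 8.45
wrist6 206 x -13.5 13.9 y 27.9 z 8.78
wrist6 212 x -13.4 13.5 y 16.1 z 8.79
[(np.float64(59.0), np.float64(10.0)), (np.float64(59.0), np.float64(9.0)), (np.float64(59.0), np.float64(8.0)), (np.float64(59.0), np.float64(7.0)), (np.float64(52.0), np.float64(8.0)), (np.float64(50.0), np.float64(8.0))] [[160, 138, 103], [157, 133, 100], [168, 140, 108], [127, 107, 84], [62, 54, 44], [16, 16, 17], [25, 33, 31]]
[(np.float64(60.0), np.float64(9.0)), (np.float64(59.0), np.float64(9.0)), (np.float64(59.0), np.float64(8.0)), (np.float64(58.0), np.float64(8.0)), (np.float64(52.0), np.float64(9.0)), (np.float64(48.0), np.float64(9.0))] [[157, 133, 104], [157, 131, 99], [160, 135, 104], [126, 108, 85], [57, 48, 42], [17, 16, 13], [24, 26, 17]]
[(np.float64(60.0), np.float64(9.0)), (np.float64(59.0), np.float64(9.0)), (np.float64(60.0), np.float64(8.0)), (np.float64(59.0), np.float64(7.0)), (np.float64(51.0), np.f
[... 606 characters left out ...]
 52, 43], [13, 5, 14], [19, 28, 19]]
[(np.float64(59.0), np.float64(9.0)), (np.float64(59.0), np.float64(9.0)), (np.float64(59.0), np.float64(8.0)), (np.float64(59.0), np.float64(7.0)), (np.float64(51.0), np.float64(9.0)), (np.float64(48.0), np.float64(9.0))] [[155, 133, 100], [155, 131, 99], [159, 134, 101], [124, 105, 84], [59, 53, 43], [10, 14, 21], [26, 30, 30]]
[(np.float64(59.0), np.float64(10.0)), (np.float64(60.0), np.float64(9.0)), (np.float64(59.0), np.float64(8.0)), (np.float64(59.0), np.float64(7.0)), (np.float64(53.0), np.float64(8.0)), (np.float64(50.0), np.float64(8.0))] [[148, 125, 95], [152, 129, 99], [157, 135, 102], [121, 106, 81], [58, 49, 45], [25, 18, 23], [25, 21, 24]]
```

View pics/n7.png

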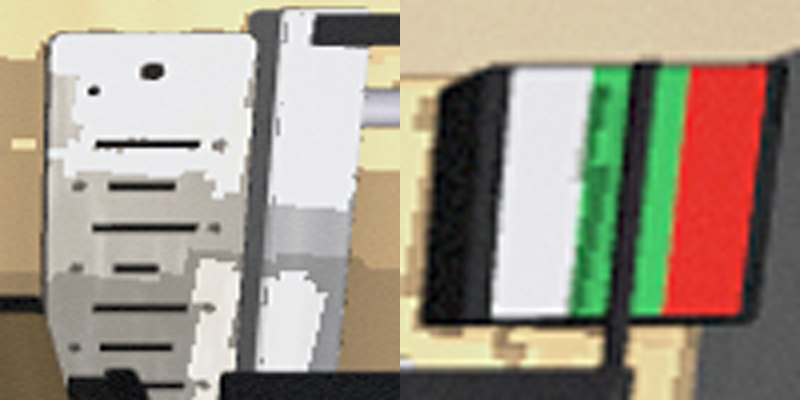

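Run:
```python
from m import *
for k in('wrist5','wrist7'):
    c=ld(k);o=c['obs'];R=Rn.from_quat(o['tool_rot']).as_matrix()
    a=c['img'][185:199,245:278].sum(2).mean(1); i=np.interp(0,[0],[0]); lo,hi=a.min(),a[:8].mean(); t=(lo+hi)/2
    j=np.where(a<t)[0][0]; v=185+j-1+(a[j-1]-t)/(a[j-1]-a[j])
    org,d=ray(c,[(262,v)]); org=(org-o['position'])@R*1000; d=(d[0]@R)
    s=(8.75-org[2])/d[2]; p=org+s*d; print(k,v,'foot y',p[1],'world z',o['position'][2]*1000-p[1], 'sens mm/px')
```

```text
wrist5 195.5727618870728 foot y 52.34216150662601 world z 21.497629755458632 sens mm/px
wrist7 195.54196192365836 foot y 52.34743726694521 world z 21.061825465803025 sens mm/px
```

Request:
jog_arm([
  [0.5,0,0,0,0,0,1],
  [1,0,0,0,0,0,1],
  [1.5,0,0,0,0,0,1],
  [2,0,0,0,0,0,1],
  [2,0,0,0,0,0,1],
  [2,0,0,0,0,0,1],
  [2,0,0,0,0,0,1],
])

```text
time: 12.38
position: [0.4924, 0.2062, 0.0734]
tool_rot: [0.706, 0.036, -0.04, -0.706]
ft_force: [-6.5, -1.0, 3.8]
grip_width: 0.0275
```

```bash
python3 snap.py 8 wrist scene
python3 - <<'E'
from m import *
ux=np.array([np.cos(np.radians(6.25)),np.sin(np.radians(6.25)),0])
c=ld('wrist8'); print((onz(c,[(599/1.5,150/1.5)],.036)[0]*1000)@ux-583.3)
P=cloud(c);o=c['obs'];R=Rn.from_quat(o['tool_rot']).as_matrix();q=(P-o['position'])@R*1000
print(R.round(4).tolist())
cv2.imwrite('pics/n8.png',np.hstack([cv2.resize(c['img'][100:230,270:370,::-1],(400,400),interpolation=cv2.INTER_CUBIC),cv2.resize(c['img'][40:110,355:425,::-1],(400,400),interpolation=cv2.INTER_CUBIC)]))
E
```

```text
12.475 [0.49242211 0.20619591 0.07343444] [ 0.7062987   0.03599946 -0.04042541 -0.70584132] [-8.402396    0.71835976  4.8104114 ] [-0.25019022  1.75521018  0.02280881] 0.027838146307403475
11.676529868857983
[[0.9941, -0.0062, -0.1079], [0.1079, -0.001, 0.9942], [-0.0063, -1.0, -0.0003]]
```

View pics/n8.png

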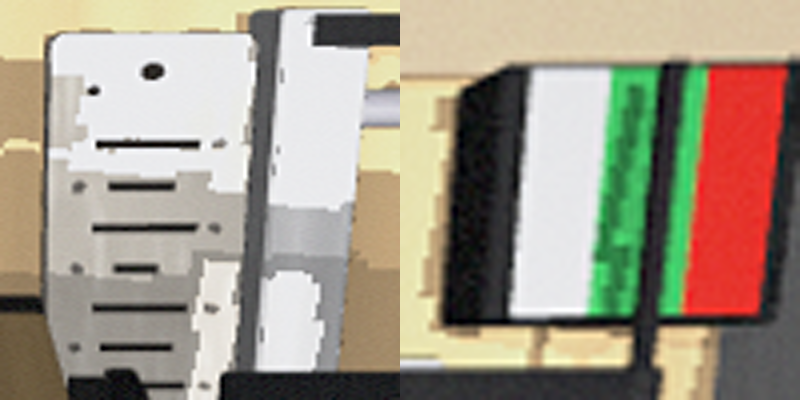

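View pics/scene8c.png

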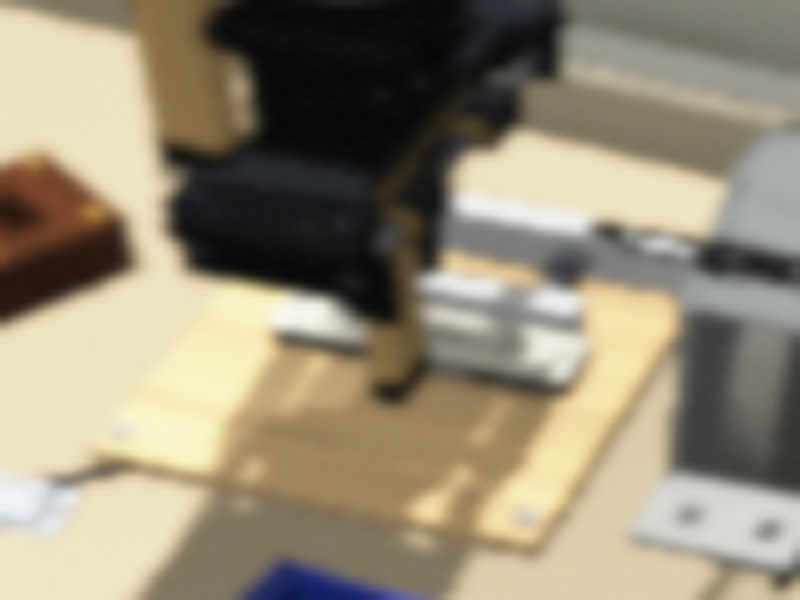

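The needle is inside the green with the parallax allowed for, and comb and fence are parallel. I'll hold for a second to see that it stays steady.

Request:
jog_arm([
  [0,0,0,0,0,0,1],
  [0,0,0,0,0,0,1],
  [0,0,0,0,0,0,1],
  [0,0,0,0,0,0,1],
  [0,0,0,0,0,0,1],
  [0,0,0,0,0,0,1],
  [0,0,0,0,0,0,1],
  [0,0,0,0,0,0,1],
])

```text
time: 13.48
position: [0.4924, 0.2062, 0.0734]
tool_rot: [0.706, 0.036, -0.04, -0.706]
ft_force: [-7.9, -0.8, 4.8]
grip_width: 0.0277
```

```bash
python3 snap.py 9 wrist
python3 - <<'E'
from m import *
ux=np.array([np.cos(np.radians(6.25)),np.sin(np.radians(6.25)),0])
a=ld('wrist8');c=ld('wrist9'); print(np.abs(a['img'].astype(int)-c['img'].astype(int)).mean(), (onz(c,[(599/1.5,150/1.5)],.036)[0]*1000)@ux-583.3)
# independent: comb-front/fence & scale-based with heights via depth
P=cloud(c)
for nm,k in (('rest','wrist4'),('now','wrist9')):
    d=ld(k);Q=cloud(d);im=d['img'].astype(int)
    g=(im[...,1]>150)&(im[...,0]<110)&(im[...,2]<130)
    r=(im[...,0]>180)&(im[...,1]<80); r[:,:380]=0
    v,u=np.where(r[:100]); 
    zr=np.median(Q[:100][r[:100]][:,2]); zg=np.median(Q[g][:,2]); print(nm,'scale z',zr,zg,'green x',np.percentile(Q[g][:,:3]@ux,[2,98])*1000,'red',np.percentile(Q[:100][r[:100]]@ux,[2,98])*1000)
E
```

```text
13.525 [0.49242089 0.20618482 0.07340262] [ 0.70630026  0.03598466 -0.04044978 -0.70583912] [-8.33117863 -0.42772078  4.41166625] [-0.31300811  1.75156641 -0.02173234] 0.02747187164468315
2.8143768310546875 11.676586684315907
rest scale z 0.03157128773108986 0.03148965449990737 green x [589.47028181 598.78986573] red [599.45900216 607.33079151]
now scale z 0.03143410430986404 0.031418526221692986 green x [589.40709555 598.75406423] red [599.39076901 607.03858908]
```

View pics/wrist9.png

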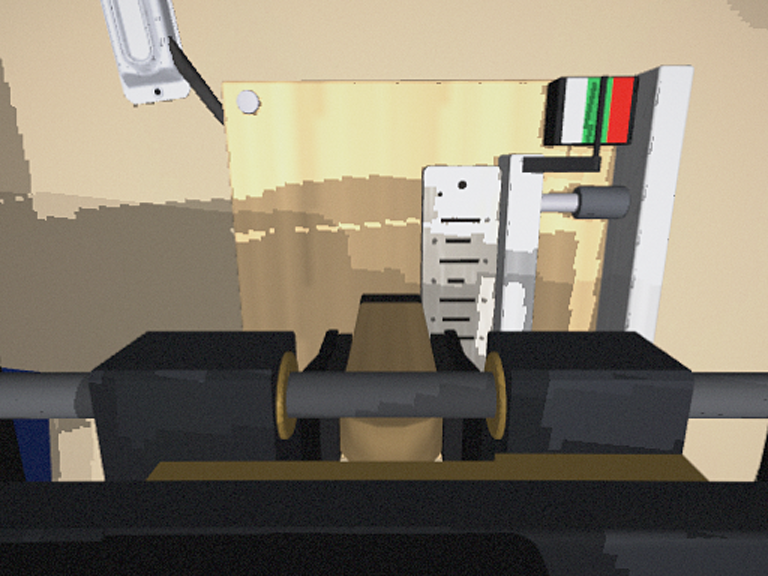

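The reading hasn't moved after a second, and the needle stands at about 12–13.5 mm, mid-green. I'm handing in.

```bash
python3 -c "
from rig import *
print(hand_in())"
```

```text
the job is handed in; nothing more can be done
None
```

I pulled the 118 mm push stick up out of its holder and used its narrow side to push the comb up against the sprung fence. I handed the job in after about 13.5 s, with the arm still holding the stick upright and pressing.

What the last checks showed:
- **Needle:** the fence has travelled about 11.7 mm by its shift since rest, or about 13.6 mm by the position of the green field. Both are well inside the green (8–18 mm). The reading did not change over a one-second hold.
- **Comb:** its long edge looks flat and parallel to the fence in the wrist view.
- **Stick:** it leans only about 0.4° and has not slipped in the grip; jaw width stayed at 27.5–28 mm.
- **Other things:** nothing else on the bench was touched, as far as the pictures show.

Two readings disagreed:
- **Push force:** the wrist showed about 6.5–8.4 N sideways, plus about 4–5 N upward. That is more than the 4.7–5.4 N the spring should give. I put the difference down to friction of the rubber shoe on the comb and of the comb on the bed, but did not confirm it.
- **Foot height:** the grip geometry put the foot about 4 mm above the bed, while the camera edge put it about 9 mm above. Both mean it is clear of the bed, but the upward force leaves a small doubt.

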